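Seat the rocking burner cap

TASK

One of the three caps on the hob was put back badly after cleaning and is not in its seat. Press down with the fingertips on the rims of the caps to find the one that rocks, pressing its high side down level so that you feel it rock; then nudge that cap sideways with a fingertip until it drops into its burner and all three caps lie level and fully seated. Do not lift any cap, and leave the things round about where they are.

Things in the scene. Friction and masses are not known exactly. Their poses are not given: they have to be found in the camera images.
- hob: low table-top gas hob, fixed, steel with a black top plate 45 mm above the table, 280 deep (x) x 520 wide (y). Origin on the table under it; three burner places at its own x = +20 mm, y = +160, 0, -160 mm. Three small knobs 19 mm high along the front (x = -100 mm); no pan supports fitted. A loose teaspoon lies along the rear edge of the plate.
- burner_a_top (a point): centre of the top face of round aluminium burner head a, one of three identical heads, each on one of the hob's three places (which is on which varies). The head is fixed, 16 mm high above the black plate, top face 72 mm across, with a central round bore 53 mm across. z points up; yaw means nothing.
- cap_a_top (a point): centre of the flat top of loose burner cap a, which belongs on head a; three identical dark discs 76 mm across, 8 mm thick, 0.15 to 0.25 kg, with a plug 48 mm across and 4 mm deep under the middle that drops into the head's bore (2.5 mm play all round). Seated: level, top 8 mm above the head's top face, axes within 2.5 mm. z is the cap's axis, up; yaw means nothing.
- burner_b_top (a point): centre of the top face of round aluminium burner head b, one of three identical heads, each on one of the hob's three places (which is on which varies). The head is fixed, 16 mm high above the black plate, top face 72 mm across, with a central round bore 53 mm across. z points up; yaw means nothing.
- cap_b_top (a point): centre of the flat top of loose burner cap b, which belongs on head b; three identical dark discs 76 mm across, 8 mm thick, 0.15 to 0.25 kg, with a plug 48 mm across and 4 mm deep under the middle that drops into the head's bore (2.5 mm play all round). Seated: level, top 8 mm above the head's top face, axes within 2.5 mm. z is the cap's axis, up; yaw means nothing.
- burner_c_top (a point): centre of the top face of round aluminium burner head c, one of three identical heads, each on one of the hob's three places (which is on which varies). The head is fixed, 16 mm high above the black plate, top face 72 mm across, with a central round bore 53 mm across. z points up; yaw means nothing.
- cap_c_top (a point): centre of the flat top of loose burner cap c, which belongs on head c; three identical dark discs 76 mm across, 8 mm thick, 0.15 to 0.25 kg, with a plug 48 mm across and 4 mm deep under the middle that drops into the head's bore (2.5 mm play all round). Seated: level, top 8 mm above the head's top face, axes within 2.5 mm. z is the cap's axis, up; yaw means nothing.
- lemon: lemon, 71x53x51 mm, on the table to the right of the hob; bystander, loose
- jar: small glass jar with black lid, 65 mm across, 86 mm high, on the table to the left of the hob; bystander, loose
- teaspoon: steel teaspoon, 130 mm long, 11 mm high, lying on the rear edge of the hob; bystander, loose
- cap_a: the same cap a, origin 8 mm below its top centre. Exactly one cap is out of its seat: 5 to 9 mm off centre in any direction, the side it is displaced to standing high on the head (tilt about 0.1 rad). Pressed near the rim on the high side it rocks down level and falls back; elsewhere it is firm. Pushed at the rim towards the head's centre (1 to 3 N) it drops in.
- cap_b: the same cap b, origin 8 mm below its top centre. Exactly one cap is out of its seat: 5 to 9 mm off centre in any direction, the side it is displaced to standing high on the head (tilt about 0.1 rad). Pressed near the rim on the high side it rocks down level and falls back; elsewhere it is firm. Pushed at the rim towards the head's centre (1 to 3 N) it drops in.
- cap_c: the same cap c, origin 8 mm below its top centre. Exactly one cap is out of its seat: 5 to 9 mm off centre in any direction, the side it is displaced to standing high on the head (tilt about 0.1 rad). Pressed near the rim on the high side it rocks down level and falls back; elsewhere it is firm. Pushed at the rim towards the head's centre (1 to 3 N) it drops in.
There are look-alikes about, which are no part of the job. Leave any green or orange look-alike of the cap_a alone.

How it is judged (in metres and radians):
On the way, in this order (a step that is already met when the one before it is completed fails the run):
1. the unseated cap has been pressed down level on its high side with the fingers (it has rocked) (((contact force between the fingers and cap_a above 0.5 N and horizontal distance between cap_a_top and burner_a_top above 0.0045 m and z of cap_a_top in the frame of burner_a_top above 0.0105 m and angle between cap_a_top's own z axis and vertical below 0.045 rad) or (contact force between the fingers and cap_b above 0.5 N and horizontal distance between cap_b_top and burner_b_top above 0.0045 m and z of cap_b_top in the frame of burner_b_top above 0.0105 m and angle between cap_b_top's own z axis and vertical below 0.045 rad) or (contact force between the fingers and cap_c above 0.5 N and horizontal distance between cap_c_top and burner_c_top above 0.0045 m and z of cap_c_top in the frame of burner_c_top above 0.0105 m and angle between cap_c_top's own z axis and vertical below 0.045 rad))), for 0.05 s.
2. all three caps are seated (horizontal distance between cap_a_top and burner_a_top below 0.0035 m and z of cap_a_top in the frame of burner_a_top below 0.0095 m and angle between each of cap_a_top, cap_b_top, cap_c_top's own z axis and vertical below 0.025 rad and horizontal distance between cap_b_top and burner_b_top below 0.0035 m and z of cap_b_top in the frame of burner_b_top below 0.0095 m and horizontal distance between cap_c_top and burner_c_top below 0.0035 m and z of cap_c_top in the frame of burner_c_top below 0.0095 m), for 0.2 s.
At the end, for the whole second after the job is handed in: every cap lies at rest on its own burner head: axis within 3.5 mm of the head's, top no more than 9.5 mm above the head's top face (8 mm when seated), tilted less than 0.025 rad (all of step 2 and linear speed of each of cap_a, cap_b, cap_c below 0.02 m/s); the robot touches nothing.
It fails at once if a cap is lifted: its top more than 25 mm above the head's top face (z of cap_a_top in the frame of burner_a_top above 0.025 m or z of cap_b_top in the frame of burner_b_top above 0.025 m or z of cap_c_top in the frame of burner_c_top above 0.025 m).
It fails at once if a cap is pushed more than 25 mm off its burner's centre (horizontal distance between cap_a_top and burner_a_top above 0.025 m or horizontal distance between cap_b_top and burner_b_top above 0.025 m or horizontal distance between cap_c_top and burner_c_top above 0.025 m).
It fails at once if a bystander (lemon, small jar, teaspoon) is moved more than 40 mm (distance of any of lemon, jar, teaspoon from where it was at the start of the episode above 0.04 m).
It also fails if it takes over 54 s, if anything falls off the work surface, if the arm or the gripper's body presses on something with over 40 N, if the wrist force passes 120 N, or if a joint passes its speed limit or range.

ROBOT

A 6-joint arm with a two-finger parallel gripper is mounted at the origin on a cart in front of the work surface, level with it; the furniture and walls round the work are solid. World frame = base frame: x ahead of the robot, y to its left, z up, the work surface at z = 0. Lengths are in m, angles in degrees, forces in N, time in s.
With the tool pointing down it reaches from about 0.325 to 1 m from the base axis. Payload 5.1 kg.
Tool frame: the origin (TCP) lies midway between the tips of the shut fingers; the grasp point (between the pads) lies 19 mm behind it; z points along the fingers, y is the direction in which the jaws open and shut (so a half turn about z gives the same grasp; the last joint's range is limited). The gripper opens to 85 mm and grips with 20 to 120 N. Pads are 22 mm wide; open, the fingers measure 114 mm over their backs; the gripper's body (76 mm by 85 mm) begins 54 mm behind the grasp point. The pads swing forward as they close: fully open they stand 13 mm farther back than shut.
Start: joints at [-78.644, 7.093, 94.555, -0, 78.352, -4.733], TCP at [0.18, -0.625, 0.231] pointing down, gripper open.
Joint ranges: [-149.61, 149.61], [-58.7, 133.49], [1.44, 155.28], [-77.14, 257.14], [18.33, 153.61], [-166.67, 166.67]. Speed limits (degrees/s): [147.25, 147.25, 180, 180, 180, 180].

INTERFACE

Orientations are given as [roll, pitch, yaw] about the fixed x, y, z axes, in that order (R = Rz(yaw) Ry(pitch) Rx(roll)).
In Python, from rig import state, get_image, ticket gives the robot as it stands.
- The arm moves only by the tool servo_tool, never from a script. Its argument "increments" is a list of rows, each a list of 7 numbers: the shift along the tool's x, y, z as a fraction of full scale, then the turn, a rotation vector about the tool's x, y, z as a fraction of full scale, then the closure, from 0 (fully open) to 1 (shut). In form: [[x, y, z, ax, ay, az, claw], ...]. A call has 1 to 12 rows; each row shifts and turns the commanded pose from where the row before left it, along the tool's axes as they then stand; what a row does not reach is not made up. Full scale, the value 1, is 0.05 m for a shift and 0.1 rad for a turn. A row lasts 1/10 s, in which the tool goes at most 50 mm and 8.59 degrees, less where a joint would pass 70% of its speed; a pose out of reach is approached as far as the arm can. A call with a number of a shift or a turn outside -1 to 1 is refused whole. A call with a gripper value outside its range is refused whole. The fingers move at their own pace and stop on an object; "newtons" is the grip in N (left out, the last holds). Time passes only in rows, so rows that do not move let the fingers close. It gives the time, the measured TCP pose, the force and the opening at its end, in the units of the state.
- state(): the state, without advancing time (a new reading comes with each control period).
- get_image(name): name is "scene" or "top" or "wrist"; returns a dict with "image" (384x512x3 uint8, red, green, blue), "range_z" (384x512 float32, m along the optical axis (not along the pixel's ray), 0 where there is no reading), "fx", "fy", "cx", "cy" (pixels), "R" (3x3) and "t" (3): a world point X has camera coordinates R X + t; the wrist camera has in their place "hand_eye" (4x4, takes a point from camera to tool coordinates, whose origin is the TCP and whose axes are the flange's). Camera axes: x right, y down, z forward; pixel columns grow to the right and rows downward; lengths in m; the calibration is good to about 2 mm. A picture is of the moment at which its call begins: read the wrist's pose just before it.
- ticket.sign_off(): hands the job in, once; it reports no verdict.
The state is a dict: "time_s": time; "q": joint angles; "qvel": joint speeds; "joint_torque": joint torques, N m; "ee_pos": TCP position; "tcp_rot": TCP orientation; "ft_force": force on the tool from outside, world axes, zero at the start; "wrist_torque": the same for the moment, N m; "width": opening from 0.0 (shut) to 1.0 (fully open).
Only numpy, scipy, OpenCV 4.12 (cv2) and the standard library are available. Lean on these libraries where they do the work, as an engineer would, in place of code of your own. Each camera call takes 0.05 s, during which the arm holds its last target.

## Working session

There is one attempt and no reset: what is moved stays moved. The work goes in short steps, Python scripts to look and compute and a tool call to move; the robot and the scene stay as the last step left them, time stands still between calls to the robot, and variables do not carry over. Pictures are saved under pics/ and viewed, and the job is handed in when it is done.

Besides the shell and the picture viewer there is one more tool, called after "Request:" by a JSON object that holds its "api" and its "payload". servo_tool: Moves the arm, as the interface text tells. Shift numbers are shares of 0.05 m and turn numbers shares of 0.1 rad, none past 1 either way. Its arguments: {"type":"object","properties":{"increments":{"type":"array","items":{"type":"array","items":{"type":"number"}}},"newtons":{"type":"number"}},"required":["increments"]}

```bash
mkdir -p pics; ls; python3 - <<'E'
from rig import state,get_image
import cv2,numpy as np
s=state();print(s)
for n in("scene","top","wrist"):
    d=get_image(n);cv2.imwrite(f"pics/{n}0.png",d["image"][:,:,::-1]);np.savez(f"{n}0.npz",**d)
    print(n,{k:(np.round(v,4).tolist() if hasattr(v,'tolist') else v) for k,v in d.items() if k not in("image","range_z")})
E
```

```text
pics
{'time_s': 0.0, 'q': array([-7.86441968e+01,  7.13283590e+00,  9.46355122e+01, -3.10843572e-04,
        7.83521800e+01, -4.73324347e+00]), 'qvel': array([-0.09101859, -0.07019346, -0.04363749,  0.05756185,  0.01552083,
        0.08590519]), 'joint_torque': array([ 1.20078272e-03, -4.23615718e+01, -3.65444505e+01,  1.07186274e-04,
        7.14867027e-03,  8.80852383e-06]), 'ee_pos': array([ 0.1799758 , -0.62393726,  0.23004573]), 'tcp_rot': array([-1.79879858e+02, -9.64230440e-03,  1.60890997e+01]), 'ft_force': array([-0.08628257, -0.97997488,  0.53534247]), 'wrist_torque': array([ 0.00337996, -0.02268549,  0.01870008]), 'width': 0.9964484463607218}
scene {'fx': 369.6372799653073, 'fy': 369.6372799653073, 'cx': 258.87351385855425, 'cy': 189.72354218171532, 'R': [[-0.7817, -0.6237, 0.0059], [-0.3341, 0.4108, -0.8483], [0.5267, -0.665, -0.5295]], 't': [0.3805, 0.2481, 0.8762]}
top {'fx': 386.3607761023216, 'fy': 386.3607761023216, 'cx': 253.41805547626538, 'cy': 197.38433719863943, 'R': [[0.0786, -0.9969, 0.0052], [-0.975, -0.078, -0.2081], [0.2078, 0.0113, -0.9781]], 't': [-0.0809, 0.5525, 1.4216]}
wrist {'fx': 342.8856430963546, 'fy': 342.8856430963546, 'cx': 246.3487855077654, 'cy': 186.4143948388127, 'hand_eye': [[0.0007, -0.9643, -0.2649, 0.0674], [1.0, 0.0005, 0.0011, -0.0006], [-0.001, -0.2649, 0.9643, -0.1426], [0.0, 0.0, 0.0, 1.0]]}
```

View pics/scene0.png

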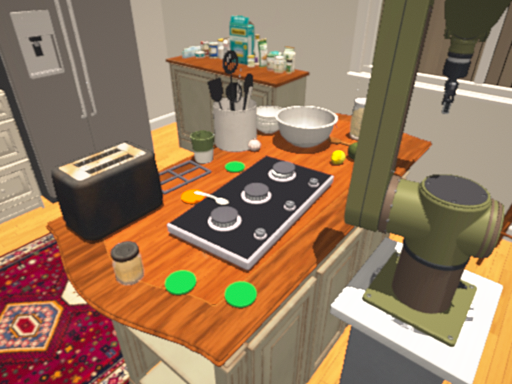

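View pics/top0.png

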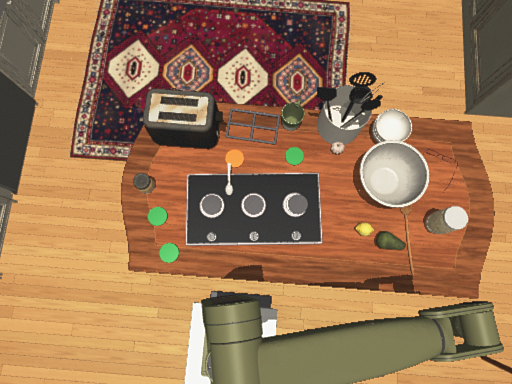

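The top picture shows three dark caps on the hob at (211,204), (253,204) and (295,203). The look-alikes are green discs at (157,216), (169,253) and (294,156) and an orange one at (234,158). The lemon is at (364,229), the jar at (143,182) and the spoon at (229,180). I'll take close crops of the caps and measure their depth.

```bash
cat > h.py <<'E'
import numpy as np,cv2
def cloud(d):
    z=d["range_z"].astype(float);v,u=np.mgrid[:z.shape[0],:z.shape[1]]
    P=np.stack([(u-d["cx"])/d["fx"]*z,(v-d["cy"])/d["fy"]*z,z],-1)
    return (P-d["t"])@d["R"]   # R^T (P-t)
E
python3 - <<'E'
from h import *
d=dict(np.load("top0.npz"));P=cloud(d)
s=dict(np.load("scene0.npz"));Q=cloud(s)
a=cv2.resize(d["image"][168:250,180:328,::-1],None,fx=5,fy=5,interpolation=cv2.INTER_CUBIC);cv2.imwrite("pics/c1.png",a)
a=cv2.resize(s["image"][145:270,165:340,::-1],None,fx=4,fy=4,interpolation=cv2.INTER_CUBIC);cv2.imwrite("pics/c2.png",a)
for (u,v) in((211,204),(253,204),(295,203)):
    w=P[v-9:v+10,u-9:u+10].reshape(-1,3); 
    yy,xx=np.mgrid[-9:10,-9:10];m=(yy**2+xx**2<=64).ravel();w=w[m]
    A=np.c_[w[:,:2]-w[:,:2].mean(0),np.ones(len(w))];c,*_=np.linalg.lstsq(A,w[:,2],rcond=None)
    print("top",w.mean(0).round(4),"slope",c[:2].round(3),"std",(A@c-w[:,2]).std().round(4))
for (u,v) in((225,216),(256,192),(285,169)):
    w=Q[v-5:v+6,u-8:u+9].reshape(-1,3)
    A=np.c_[w[:,:2]-w[:,:2].mean(0),np.ones(len(w))];c,*_=np.linalg.lstsq(A,w[:,2],rcond=None)
    print("scene",w.mean(0).round(4),"slope",c[:2].round(3),"std",(A@c-w[:,2]).std().round(4))
# hob plate 
print(P[[188,225,225,188],[195,195,310,310]].round(4))
E
```

```text
top [0.5166 0.1211 0.0688] slope [-0.008  0.006] std 0.0028
top [ 0.5281 -0.0375  0.0752] slope [-3.23  -0.181] std 0.0622
top [ 0.5455 -0.1958  0.0704] slope [-0.013 -0.102] std 0.0033
scene [0.5025 0.1302 0.0727] slope [-0.45   0.518] std 0.0104
scene [ 0.5187 -0.0253  0.0678] slope [ 0.08  -0.077] std 0.0039
scene [ 0.5287 -0.1926  0.0733] slope [-0.304  0.423] std 0.012
[[ 0.5789  0.1922  0.0454]
 [ 0.4354  0.1767  0.0433]
 [ 0.4697 -0.2599  0.0465]
 [ 0.6144 -0.253   0.046 ]]
```

View pics/c1.png

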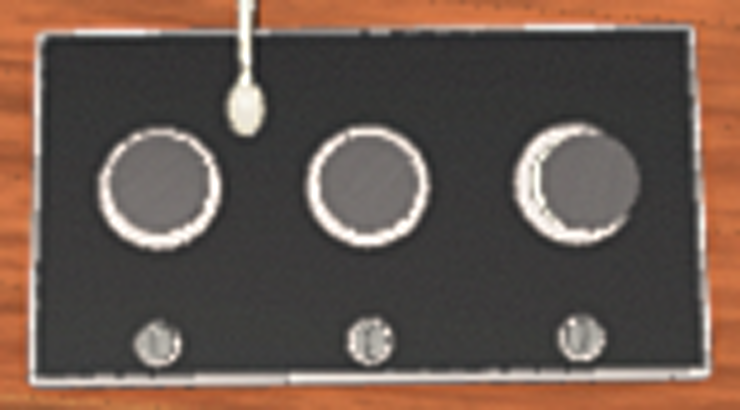

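View pics/c2.png

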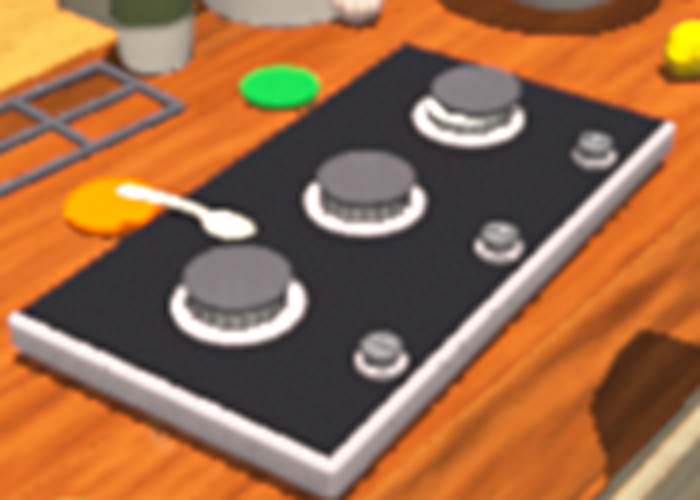

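Nothing disagrees so far: the right-hand cap (top image 295,203) sits off towards -y and stands high there, and the other two look centred. Next I'll measure the geometry.

```bash
cat >> h.py <<'E'
def proj_plane(d,uv,z):
    uv=np.asarray(uv,float);r=np.c_[(uv[:,0]-d["cx"])/d["fx"],(uv[:,1]-d["cy"])/d["fy"],np.ones(len(uv))]@d["R"]
    o=-d["R"].T@d["t"];return o+r*((z-o[2])/r[:,2])[:,None]
E
python3 - <<'E'
from h import *
d=dict(np.load("top0.npz"))
im=d["image"].astype(int);print(im[204,[190,211,232,253,274,295,300]].tolist())
g=im.sum(2)/3
for (u,v),z in zip(((211,204),(253,204),(297,203)),(.069,.069,.072)):
    m=((g>85)&(g<130)).astype(np.uint8);m[:v-16]=0;m[v+16:]=0;m[:,:u-16]=0;m[:,u+16:]=0
    n,l,st,c=cv2.connectedComponentsWithStats(m,connectivity=4);k=1+st[1:,4].argmax()
    p=proj_plane(d,[c[k]],z)[0]
    b=(g>150).astype(np.uint8)
    print(c[k].round(2),st[k,4],"expected area",np.pi*.038**2*(d["fx"]/1.25)**2,p.round(4))
# plate corners by minAreaRect
m=(g<70).astype(np.uint8)
m[:168]=0;m[250:]=0;m[:,:180]=0;m[:,328:]=0
cn=max(cv2.findContours(m,0,1)[0],key=cv2.contourArea)
q=proj_plane(d,cn[:,0],.045)[:,:2]
r=cv2.minAreaRect((q*1000).astype(np.float32));print(r)
bx=cv2.boxPoints(r)/1000;print(bx.round(4))
E
```

```text
[[56, 57, 57], [119, 113, 111], [58, 56, 56], [117, 113, 111], [58, 58, 60], [115, 110, 109], [117, 113, 111]]
[211.41 204.3 ] 291 expected area 433.3942044986772 [0.5155 0.1194 0.069 ]
[253.17 204.15] 286 expected area 433.3942044986772 [ 0.5287 -0.0382  0.069 ]
[297.52 203.7 ] 296 expected area 433.3942044986772 [ 0.5432 -0.2053  0.072 ]
((521.5938720703125, -38.882904052734375), (263.60382080078125, 500.3381652832031), 5.196532249450684)
[[ 0.3677  0.1983]
 [ 0.413  -0.3   ]
 [ 0.6755 -0.2761]
 [ 0.6302  0.2222]]
```

Request:
{"api": "servo_tool", "payload": {"increments": [[0,0,0,0,0,1,1],[0,0,0,0,0,0.93,1],[0.565,-0.558,0,0,0,0,1],[0.565,-0.558,0,0,0,0,1],[0.565,-0.558,0,0,0,0,1],[0.565,-0.558,0,0,0,0,1],[0.565,-0.558,0,0,0,0,1],[0.565,-0.558,0,0,0,0,1],[0.565,-0.558,0,0,0,0,1],[0.565,-0.558,0,0,0,0,1],[0.565,-0.558,0,0,0,0,1],[0.565,-0.558,0,0,0,0,1]], "newtons": 30}}

```text
time_s: 1.35
ee_pos: [0.4377, -0.3203, 0.2311]
tcp_rot: [-180.0, 0.0, 5.0]
ft_force: [-0.4, 0.4, -0.2]
width: -0.003
```

Request:
{"api": "servo_tool", "payload": {"increments": [[0.565,-0.558,0,0,0,0,1],[0.565,-0.558,0,0,0,0,1],[0.565,-0.558,0,0,0,0,1],[0.565,-0.558,0,0,0,0,1],[0,0,0,0,0,0,1],[0,0,0,0,0,0,1]]}}

```text
time_s: 1.95
ee_pos: [0.5399, -0.2001, 0.2308]
tcp_rot: [-180.0, 0.1, 5.1]
ft_force: [-0.1, -0.3, -0.6]
width: -0.001
```

```bash
cat >> h.py <<'E'
from scipy.spatial.transform import Rotation as Ro
def wristcam(s,d):
    T=np.eye(4);T[:3,:3]=Ro.from_euler("xyz",s["tcp_rot"],degrees=True).as_matrix();T[:3,3]=s["ee_pos"]
    M=np.linalg.inv(T@d["hand_eye"]);d["R"]=M[:3,:3];d["t"]=M[:3,3];return d
E
python3 - <<'E'
from rig import state,get_image
from h import *
s=state();d=wristcam(s,get_image("wrist"));np.savez("w1.npz",**d)
print(s["time_s"],s["ee_pos"],s["tcp_rot"],s["ft_force"],s["width"])
cv2.imwrite("pics/w1.png",d["image"][:,:,::-1])
E
```

```text
1.95 [ 0.53985668 -0.20013481  0.23082783] [-1.79996093e+02  6.41173616e-02  5.14006285e+00] [-0.08827475 -0.32465107 -0.58381823] -0.0011861317430077452
```

View pics/w1.png

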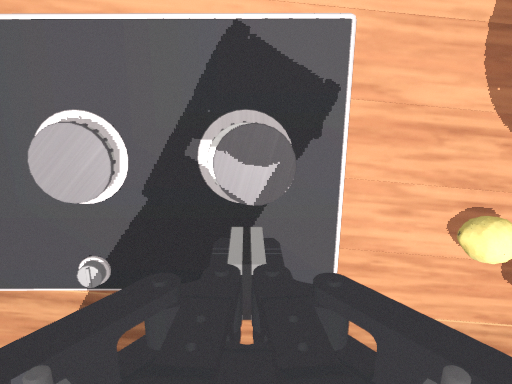

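The wrist view shows the unseated cap at about (254,164), shifted right (-y) of its head's pale ring at (247,157). The middle cap is at (70,162), and the shut fingertips are near (247,240). Now I'll fit the cap from depth.

```bash
python3 - <<'E'
from h import *
from scipy.optimize import least_squares
d=dict(np.load("w1.npz"));P=cloud(d);v,u=np.mgrid[:384,:512]
for name,(x0,x1,y0,y1) in dict(mid=(15,140,100,215),bad=(190,300,105,218)).items():
    box=(u>x0)&(u<x1)&(v>y0)&(v<y1)
    m=box&(P[...,2]>.0645)&(P[...,2]<.085)&(v<222)
    m=cv2.morphologyEx(m.astype(np.uint8),cv2.MORPH_OPEN,np.ones((3,3)))
    cs=max(cv2.findContours(m,0,1)[0],key=cv2.contourArea)
    w=P[m>0];c0=w.mean(0)
    A=np.c_[w[:,:2]-c0[:2],np.ones(len(w))];c,*_=np.linalg.lstsq(A,w[:,2],rcond=None)
    r=A@c-w[:,2]
    q=P[cs[:,0,1],cs[:,0,0]]
    f=least_squares(lambda p:np.hypot(q[:,0]-p[0],q[:,1]-p[1])-p[2],[*c0[:2],.038],loss='soft_l1',f_scale=.001).x
    print(name,c0.round(4),"slope",c[:2].round(3),"std",r.std().round(4),"circ",f.round(4), "zrange",np.percentile(w[:,2],[2,50,98]).round(4))
    # plate around
    m2=box&(P[...,2]<.049)&(P[...,2]>.03)
    g=d["image"].mean(2)
    # flange: bright pixels at low z
    for lo,hi in((.045,.0505),(.0505,.058),(.058,.064)):
        k=box&(P[...,2]>lo)&(P[...,2]<hi);print(lo,k.sum(),np.median(P[k],0).round(4))
print("plate",P[30:60,20:40,2].mean(),P[60:90,300:330,2].mean())
zz=P[...,2]
for row in (157,164):print(row,[(c,round(float(zz[row,c])*1000,1),int(d["image"][row,c].mean())) for c in range(190,304,4)])
E
```

```text
mid [ 0.5314 -0.0405  0.0687] slope [-0.001  0.004] std 0.0008 circ [ 0.5302 -0.04    0.0372] zrange [0.0667 0.0688 0.0702]
0.045 4386 [ 0.5485 -0.059   0.0457]
0.0505 105 [ 0.5524 -0.0676  0.0543]
0.058 48 [ 0.5505 -0.0707  0.0632]
bad [ 0.5455 -0.2063  0.0722] slope [-0.018 -0.087] std 0.0008 circ [ 0.5445 -0.2061  0.037 ] zrange [0.0686 0.0722 0.0756]
0.045 3638 [ 0.5604 -0.1809  0.0458]
0.0505 15 [ 0.5727 -0.1754  0.0568]
0.058 378 [ 0.5579 -0.1695  0.0608]
plate 0.04544543776681498 0.046187155577425275
157 [(190, 44.9, 59), (194, 43.3, 90), (198, 46.0, 254), (202, 47.9, 255), (206, 46.2, 255), (210, 62.2, 255), (214, 68.7, 175), (218, 70.3, 191), (222, 69.6, 194), (226, 70.2, 191), (230, 70.0, 193), (234, 70.4, 101), (238, 70.3, 103), (242, 70.7, 100), (246, 72.2, 102), (250, 71.3, 104), (254, 73.2, 105), (258, 71.4, 102), (262, 74.1, 102), (266, 72.3, 104), (270, 72.8, 108), (274, 74.3, 98), (278, 72.9, 102), (282, 74.9, 102), (286, 73.4, 104), (290, 75.6, 99), (294, 74.3, 101), (298, 46.3, 55), (302, 45.2, 90)]
164 [(190, 44.6, 53), (194, 46.4, 49), (198, 43.7, 86), (202, 46.9, 239), (206, 46.7, 255), (210, 60.6, 255), (214, 69.6, 183), (218, 70.5, 187), (222, 69.7, 190), (226, 70.5, 194), (230, 71.3, 193), (234, 70.6, 193), (238, 71.0, 197), (242, 70.1, 195), (246, 70.5, 123), (250, 71.4, 120), (254, 73.2, 102), (258, 73.3, 99), (262, 73.0, 102), (266, 72.8, 106), (270, 73.1, 118), (274, 73.8, 200), (278, 73.6, 99), (282, 75.9, 101), (286, 74.5, 101), (290, 76.2, 103), (294, 75.7, 100), (298, 45.3, 93), (302, 44.5, 91)]
```

```bash
python3 - <<'E'
from h import *
from scipy.optimize import least_squares
d=dict(np.load("w1.npz"));P=cloud(d);v,u=np.mgrid[:384,:512];g=d["image"].mean(2)
dt=dict(np.load("top0.npz"))
for nm,d,boxs,thr in (("wrist",d,[(15,140,100,215),(190,300,105,215)],150),("top",dt,[(197,226,190,220),(239,268,190,220),(280,311,189,219)],120)):
  g=d["image"].mean(2).astype(np.uint8);Z=cloud(d)[...,2]
  for x0,x1,y0,y1 in boxs:
    sub=np.zeros_like(g);sub[y0:y1,x0:x1]=(g[y0:y1,x0:x1]>thr)
    # outer boundary = bright pixels at low z
    cs=np.concatenate([c for c in cv2.findContours(sub,0,cv2.CHAIN_APPROX_NONE)[0] if cv2.contourArea(c)>20 or len(c)>10])[:,0]
    q=proj_plane(d,cs,.047)[:,:2]
    zz=np.array([Z[b,a] for a,b in cs]);q=q[zz<.056]
    f=least_squares(lambda p:np.hypot(q[:,0]-p[0],q[:,1]-p[1])-p[2],[*q.mean(0),.045],loss='cauchy',f_scale=.0007)
    r=np.hypot(q[:,0]-f.x[0],q[:,1]-f.x[1])-f.x[2];print(nm,f.x.round(4),len(q),(abs(r)<.001).sum())
E
```

```text
wrist [ 0.5311 -0.0392  0.0457] 187 187
wrist [ 0.5458 -0.1981  0.0451] 239 181
top [0.5158 0.1213 0.0453] 68 41
top [ 0.5316 -0.0377  0.0457] 66 41
top [ 0.5449 -0.1973  0.0456] 55 30
```

The two cameras agree on the bad head to within 1 mm, at about (0.545, -0.198). The cap is at about (0.5445, -0.206), so it is roughly 8 mm off, nearly along -y, and the measured tilt points the same way. I'll go above the high side and stop short of contact.

Request:
{"api": "servo_tool", "payload": {"increments": [[-0.007,0.17,0.73,0,0,0,1],[-0.007,0.17,0.73,0,0,0,1],[-0.007,0.17,0.73,0,0,0,1],[-0.007,0.17,0.73,0,0,0,1],[0,0,0,0,0,0,1],[0,0,0,0,0,0,1]]}}

```text
time_s: 2.6
ee_pos: [0.5405, -0.2355, 0.0851]
tcp_rot: [-179.9, 0.1, 4.9]
ft_force: [0.0, 1.0, -0.1]
width: 0.001
```

```bash
python3 - <<'E'
from rig import state,get_image
from h import *
s=state();print(s["time_s"],s["ee_pos"],s["tcp_rot"],s["ft_force"])
for n in("wrist","scene"):
    d=get_image(n);np.savez(n+"2.npz",**(wristcam(s,d) if n=="wrist" else d));im=d["image"][:,:,::-1]
    if n=="scene": im=cv2.resize(im[130:240,220:360],None,fx=5,fy=5,interpolation=cv2.INTER_CUBIC)
    cv2.imwrite(f"pics/{n}2.png",im)
E
```

```text
2.6 [ 0.54046958 -0.23553884  0.08514444] [-1.79948589e+02  7.16336304e-02  4.91421191e+00] [ 0.025692    0.98649543 -0.13356015]
```

View pics/wrist2.png

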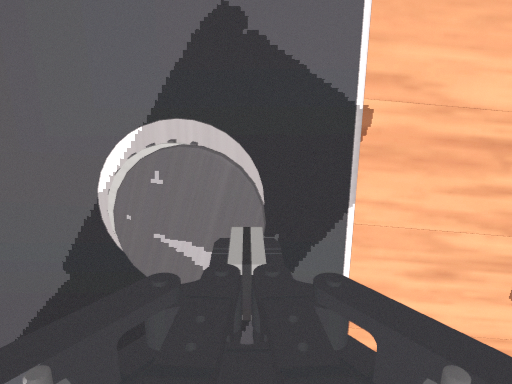

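View pics/scene2.png

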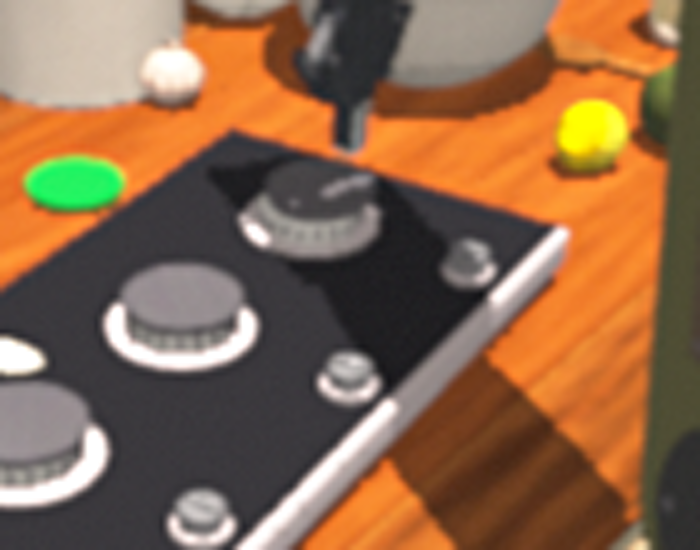

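The fingertips (247,240) hang over the right-hand rim of the cap (edge at column 265), which is where I want them. I'll press down in small steps.

Request:
{"api": "servo_tool", "payload": {"increments": [[0,0,0.1,0,0,0,1],[0,0,0.04,0,0,0,1],[0,0,0.02,0,0,0,1],[0,0,0.02,0,0,0,1],[0,0,0,0,0,0,1]]}}

```text
time_s: 3.2
ee_pos: [0.5414, -0.2346, 0.0763]
tcp_rot: [-180.0, 0.0, 5.0]
ft_force: [-0.6, 0.2, -0.3]
width: 0.002
```

Request:
{"api": "servo_tool", "payload": {"increments": [[0,0,0.02,0,0,0,1],[0,0,0,0,0,0,1]]}}

```text
time_s: 3.4
ee_pos: [0.5415, -0.2348, 0.0753]
tcp_rot: [180.0, -0.0, 5.0]
ft_force: [0.6, 0.0, -0.5]
width: -0.005
```

Request:
{"api": "servo_tool", "payload": {"increments": [[0,0,0.01,0,0,0,1],[0,0,0,0,0,0,1]]}}

```text
time_s: 3.6
ee_pos: [0.5415, -0.2349, 0.0749]
tcp_rot: [180.0, -0.0, 5.0]
ft_force: [-0.2, -0.7, 0.3]
width: -0.006
```

Request:
{"api": "servo_tool", "payload": {"increments": [[0,0,0.01,0,0,0,1],[0,0,0,0,0,0,1]]}}

```text
time_s: 3.8
ee_pos: [0.5415, -0.2348, 0.0744]
tcp_rot: [180.0, -0.0, 5.0]
ft_force: [0.7, 0.2, 0.3]
width: 0.001
```

Request:
{"api": "servo_tool", "payload": {"increments": [[0,0,0.01,0,0,0,1],[0,0,0,0,0,0,1]]}}

```text
time_s: 4.0
ee_pos: [0.5414, -0.2348, 0.0738]
tcp_rot: [180.0, -0.0, 5.0]
ft_force: [-0.2, 0.0, 0.3]
width: 0.0
```

Request:
{"api": "servo_tool", "payload": {"increments": [[0,0,0.01,0,0,0,1],[0,0,0,0,0,0,1]]}}

```text
time_s: 4.2
ee_pos: [0.5415, -0.2348, 0.0734]
tcp_rot: [180.0, -0.0, 5.0]
ft_force: [0.1, -0.1, 1.0]
width: 0.0
```

Request:
{"api": "servo_tool", "payload": {"increments": [[0,0,0.01,0,0,0,1],[0,0,0,0,0,0,1]]}}

```text
time_s: 4.4
ee_pos: [0.5415, -0.235, 0.0731]
tcp_rot: [180.0, 0.0, 5.0]
ft_force: [-1.2, -1.3, 2.6]
width: 0.001
```

Request:
{"api": "servo_tool", "payload": {"increments": [[0,0,0.01,0,0,0,1],[0,0,0,0,0,0,1]]}}

```text
time_s: 4.6
ee_pos: [0.5415, -0.235, 0.073]
tcp_rot: [180.0, 0.0, 5.0]
ft_force: [-2.0, -0.0, 5.4]
width: -0.002
```

Request:
{"api": "servo_tool", "payload": {"increments": [[0,0,0.01,0,0,0,1],[0,0,0,0,0,0,1]]}}

```text
time_s: 4.8
ee_pos: [0.5415, -0.235, 0.073]
tcp_rot: [180.0, 0.0, 5.0]
ft_force: [-3.4, -0.7, 7.1]
width: -0.0
```

```bash
cat > lk.py <<'E'
import sys
from rig import state,get_image
from h import *
tag=sys.argv[1];s=state();d=wristcam(s,get_image("wrist"));np.savez(f"w{tag}.npz",**d)
cv2.imwrite(f"pics/w{tag}.png",d["image"][:,:,::-1])
print(s["time_s"],s["ee_pos"].round(4),s["ft_force"].round(2),s["wrist_torque"].round(3))
P=cloud(d);hd=np.array([.5453,-.198])
m=(np.hypot(P[...,0]-hd[0],P[...,1]-hd[1])<.055)&(P[...,2]>.065)&(P[...,2]<.085)
v,u=np.mgrid[:384,:512]
m&=~((u>205)&(u<295)&(v>215))&(v<262)
m=cv2.morphologyEx(m.astype(np.uint8),cv2.MORPH_OPEN,np.ones((5,5)))
w=P[m>0];c0=w.mean(0);A=np.c_[w[:,:2]-c0[:2],np.ones(len(w))]
for _ in range(3):
    c,*_=np.linalg.lstsq(A,w[:,2],rcond=None);r=abs(A@c-w[:,2]);k=r<.003;w=w[k];A=A[k]
print(len(w),"slope",c[:2].round(3),"z at head centre",(c[2]+c[:2]@(hd-c0[:2])).round(4),"cen",c0.round(4))
E
python3 lk.py 3
```

```text
4.8 [ 0.5415 -0.235   0.073 ] [-3.4  -0.71  7.08] [0.015 0.584 0.005]
12331 slope [-0.005  0.003] z at head centre 0.073 cen [ 0.5569 -0.2009  0.0729]
```

The cap now measures level (slope 0.005, top at 0.073 m, which is 12 mm above the head's face) with 7 N on it. It rocked and then went firm. I'll lift off and look again.

Request:
{"api": "servo_tool", "payload": {"increments": [[0,0,-0.1,0,0,0,1],[0,0,-0.3,0,0,0,1],[0,0,-0.3,0,0,0,1],[0,0,0,0,0,0,1],[0,0,0,0,0,0,1]]}}

```text
time_s: 5.35
ee_pos: [0.542, -0.235, 0.1079]
tcp_rot: [179.9, -0.1, 5.0]
ft_force: [-0.4, -0.2, -0.5]
width: -0.002
```

```bash
python3 lk.py 4; python3 - <<'E'
from h import *
from scipy.optimize import least_squares
for t in("3","4"):
    d=dict(np.load(f"w{t}.npz"));P=cloud(d);v,u=np.mgrid[:384,:512]
    m=(P[...,2]>.0655)&(P[...,2]<.085)&(np.hypot(P[...,0]-.5453,P[...,1]+.198)<.06)&(v<225)
    m=cv2.morphologyEx(m.astype(np.uint8),cv2.MORPH_OPEN,np.ones((5,5)))
    cs=max(cv2.findContours(m,0,1)[0],key=cv2.contourArea)[:,0];cs=cs[(cs[:,1]<222)]
    q=P[cs[:,1],cs[:,0]]
    f=least_squares(lambda p:np.hypot(q[:,0]-p[0],q[:,1]-p[1])-.0375,[.545,-.206],loss='cauchy',f_scale=.0007).x
    print(t,f.round(4))
E
```

```text
5.35 [ 0.542  -0.235   0.1079] [-0.45 -0.21 -0.46] [-0.046  0.03  -0.024]
10916 slope [-0.018 -0.087] z at head centre 0.0715 cen [ 0.5507 -0.2024  0.0717]
3 [ 0.5439 -0.2069]
4 [ 0.544  -0.2063]
```

View pics/w4.png

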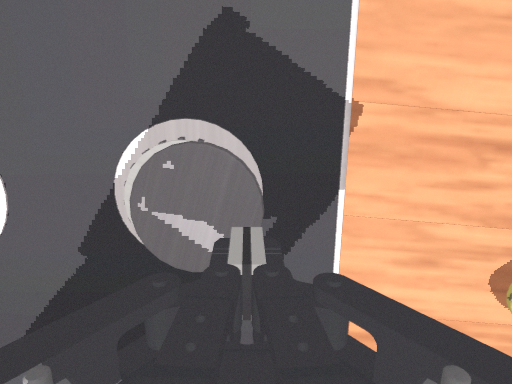

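When released it fell back to a tilt of 0.089, so this is the cap. Its centre is still at (0.544, -0.206), so the head lies towards (+0.15, +0.99). I'll yaw the fingertip face square to that line and come down outside the high rim.

Request:
{"api": "servo_tool", "payload": {"increments": [[0,0,0,0,0,1,1],[0,0,0,0,0,1,1],[0,0,0,0,0,0.37,1],[-0.023,0.25,0,0,0,0,1],[-0.023,0.25,0,0,0,0,1],[0,0,0.3,0,0,0,1],[0,0,0.3,0,0,0,1],[0,0,0.28,0,0,0,1],[0,0,0,0,0,0,1],[0,0,0,0,0,0,1]]}}

```text
time_s: 6.4
ee_pos: [0.5349, -0.2585, 0.0616]
tcp_rot: [-179.9, 0.1, -8.5]
ft_force: [0.6, 0.2, 0.6]
width: 0.004
```

```bash
python3 lk.py 5
```

```text
6.4 [ 0.5349 -0.2585  0.0616] [0.6  0.18 0.63] [ 0.032 -0.001 -0.022]
13217 slope [-0.024 -0.085] z at head centre 0.0715 cen [ 0.5591 -0.2093  0.0721]
```

View pics/w5.png

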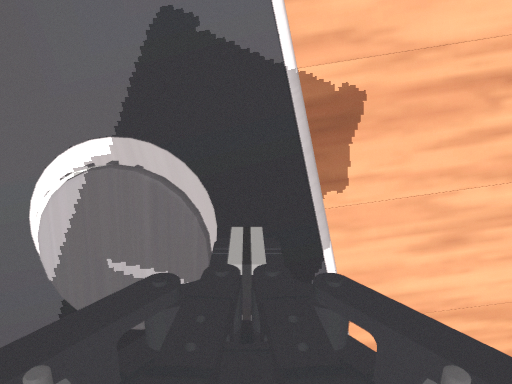

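The tip is clear of the cap rim: the rim's edge is at column 216 and the finger starts at 230. I'll raise it 1.5 mm and push along tool -y in small steps.

Request:
{"api": "servo_tool", "payload": {"increments": [[0,0,-0.03,0,0,0,1],[0,-0.06,0,0,0,0,1],[0,-0.04,0,0,0,0,1],[0,-0.02,0,0,0,0,1],[0,0,0,0,0,0,1]]}}

```text
time_s: 6.95
ee_pos: [0.5365, -0.2532, 0.0646]
tcp_rot: [180.0, -0.0, -8.5]
ft_force: [0.3, -1.5, 1.0]
width: 0.002
```

Request:
{"api": "servo_tool", "payload": {"increments": [[0,-0.02,0,0,0,0,1],[0,0,0,0,0,0,1]]}}

```text
time_s: 7.15
ee_pos: [0.5365, -0.2522, 0.0644]
tcp_rot: [180.0, -0.0, -8.6]
ft_force: [0.1, -0.6, 0.1]
width: -0.001
```

Request:
{"api": "servo_tool", "payload": {"increments": [[0,-0.02,0,0,0,0,1],[0,0,0,0,0,0,1]]}}

```text
time_s: 7.35
ee_pos: [0.5365, -0.2511, 0.0642]
tcp_rot: [-180.0, 0.0, -8.5]
ft_force: [0.3, -0.3, -0.9]
width: 0.001
```

Request:
{"api": "servo_tool", "payload": {"increments": [[0,-0.02,0,0,0,0,1],[0,0,0,0,0,0,1]]}}

```text
time_s: 7.55
ee_pos: [0.5366, -0.2499, 0.0641]
tcp_rot: [-180.0, 0.0, -8.6]
ft_force: [1.3, -0.3, 0.2]
width: 0.003
```

```bash
python3 lk.py 6
```

```text
7.55 [ 0.5366 -0.2499  0.0641] [ 1.26 -0.31  0.21] [-0.026  0.018  0.006]
13173 slope [-0.007  0.002] z at head centre 0.0689 cen [ 0.5589 -0.2013  0.0688]
```

View pics/w6.png

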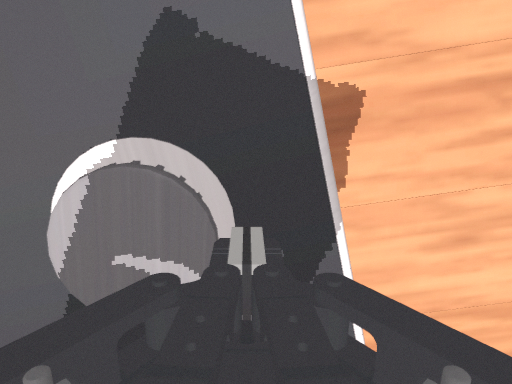

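It dropped in: the top is level at 0.0689 m, which is the seated height. I'll withdraw sideways, rise, and check all three caps.

Request:
{"api": "servo_tool", "payload": {"increments": [[0,0.2,0,0,0,0,1],[0,0.2,0,0,0,0,1],[0,0,-0.6,0,0,0,1],[0,0,-0.8,0,0,0,1],[0,0,-0.8,0,0,0,1],[0,0,-0.8,0,0,0,1],[0,-0.8,-0.6,0,0,0,1],[0,-0.8,0,0,0,0,1],[0,-0.8,0,0,0,0,1],[0,0,0,0,0,0,1],[0,0,0,0,0,0,1],[0,0,0,0,0,0,1]]}}

```text
time_s: 8.8
ee_pos: [0.5515, -0.1525, 0.2442]
tcp_rot: [180.0, 0.0, -8.6]
ft_force: [-0.6, 0.4, 0.2]
width: -0.0
```

```bash
python3 - <<'E'
from rig import state,get_image
from h import *
from scipy.optimize import least_squares
s=state();d=wristcam(s,get_image("wrist"));t=get_image("top")
print(s["time_s"],s["ee_pos"].round(3),s["ft_force"].round(2))
cv2.imwrite("pics/w7.png",d["image"][:,:,::-1]);cv2.imwrite("pics/t7.png",cv2.resize(t["image"][100:270,120:420,::-1],None,fx=2.5,fy=2.5,interpolation=cv2.INTER_CUBIC))
for nm,dd in(("wrist",d),("top",t)):
  P=cloud(dd)
  for hd in([.5158,.1213],[.5311,-.0392],[.5453,-.198]):
    m=(np.hypot(P[...,0]-hd[0],P[...,1]-hd[1])<.05)&(P[...,2]>.065)&(P[...,2]<.085)
    if nm=="wrist": m[225:]=0
    if m.sum()<200: print(nm,hd,"hidden");continue
    m=cv2.morphologyEx(m.astype(np.uint8),cv2.MORPH_OPEN,np.ones((3,3)))
    w=P[m>0];c0=w.mean(0);A=np.c_[w[:,:2]-c0[:2],np.ones(len(w))];c,*_=np.linalg.lstsq(A,w[:,2],rcond=None)
    cs=max(cv2.findContours(m,0,1)[0],key=cv2.contourArea)[:,0];q=P[cs[:,1],cs[:,0]]
    f=least_squares(lambda p:np.hypot(q[:,0]-p[0],q[:,1]-p[1])-.0373,hd,loss='cauchy',f_scale=.001).x
    print(nm,hd,len(w),"z",np.median(w[:,2]).round(4),"slope",c[:2].round(3),"cen",f.round(4),"off",((f-hd)*1000).round(1))
E
```

```text
8.8 [ 0.551 -0.152  0.244] [-0.62  0.37  0.17]
wrist [0.5158, 0.1213] hidden
wrist [0.5311, -0.0392] 3823 z 0.0688 slope [-0.004  0.002] cen [ 0.5302 -0.0399] off [-0.9 -0.7]
wrist [0.5453, -0.198] 4849 z 0.0689 slope [-0.001 -0.002] cen [ 0.5453 -0.1996] off [ 0.  -1.6]
top [0.5158, 0.1213] 112 z 0.0692 slope [-0.007  0.026] cen [0.4966 0.1085] off [-19.2 -12.8]
top [0.5311, -0.0392] hidden
top [0.5453, -0.198] hidden
```

View pics/w7.png

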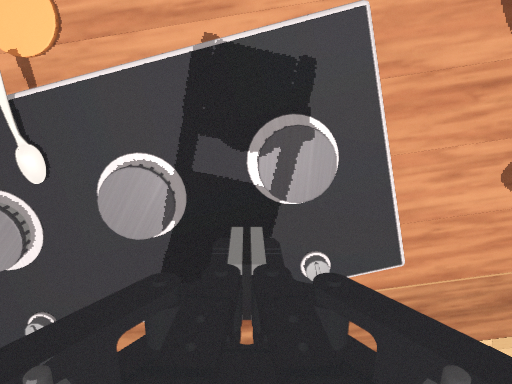

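View pics/t7.png

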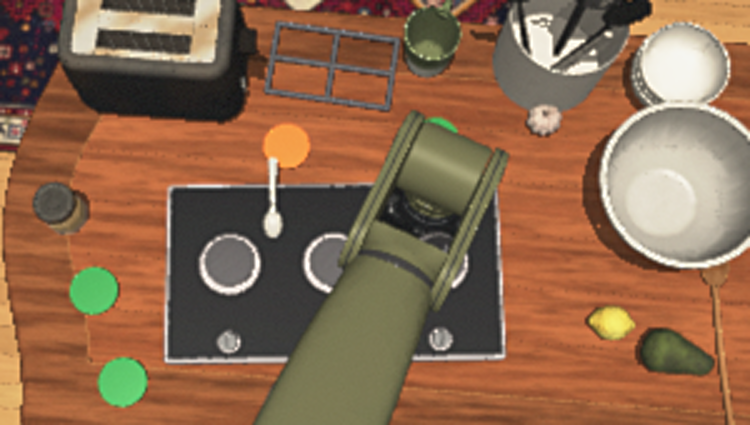

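Both caps in the wrist view, at (142,197) and (293,160), sit level and centred at seated height. The top view shows the left cap centred in its ring, and the spoon, lemon and jar look unmoved. The arm is clear, so I'm handing in.

```bash
python3 -c "
from rig import ticket;print(ticket.sign_off())"
```

```text
the job is handed in; nothing more can be done
None
```

The right-hand cap (the -y end of the hob) was the one out of its seat, about 8 mm off towards -y and tilted about 0.09 rad. The job is handed in with that cap seated; the sign-off gave no verdict.

- **Finding it:** I picked this cap from the camera images and pressed only that one. The other two looked level and centred, so I did not press them.
- **Rocking it:** With about 7 N on its high rim it came down level, with its top 12 mm above the head. When I let go it fell back to the same tilt.
- **Seating it:** I nudged its high rim towards the head's centre with the shut fingertips, and it dropped in.

**Last checks:**

| Cap | Top height | Slope | Distance from head centre |
|---|---|---|---|
| Right (moved) | 68.9 mm (69 mm when seated) | under 0.003 | about 1.6 mm |
| Middle (untouched) | 68.8 mm | under 0.005 | about 1.1 mm |
| Left (untouched) | 68.8 mm in the first picture | about 0.01 in the first picture | no final measurement |

- **Failed check:** the final top-camera fit of the left cap was unusable because it had too few depth points. I relied on its first measurement and on the last picture, where it looks centred in its ring.
- **Disagreement:** early on, the hob centre worked out from the plate's outline was about 13 mm off from the burners in x. I did not use it.
- **Surroundings:** the spoon, lemon and jar looked unmoved in the last picture, and the arm ended clear of everything at about 9 s.

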